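# Unlatch and open the camera chest at the microscope bench

## Robot

A 6-joint arm with a two-finger parallel gripper is mounted at the origin on the work surface. World frame = base frame: x ahead of the robot, y to its left, z up, the work surface at z = 0. Lengths are in m, angles in rad, forces in N, time in s.
With the tool pointing down it reaches from about 0.325 to 0.775 m from the base axis. Payload 5.5 kg.
Tool frame: the origin (TCP) lies midway between the tips of the shut fingers; the grasp point (between the pads) lies 19 mm behind it (arm.hold_point_z is the distance from the TCP to the grasp point, in m); z points along the fingers, y is the direction in which the jaws open and shut (so a half turn about z gives the same grasp; the last joint's range is limited). The gripper opens to 85 mm and grips with 20 to 120 N. Pads are 22 mm wide; open, the fingers measure 114 mm over their backs; the gripper's body (76 mm by 85 mm) begins 54 mm behind the grasp point. The pads swing forward as they close: fully open they stand 13 mm farther back than shut.
Start: joints at [-1.315, 0.091, 1.231, -0, 1.82, -0.057], TCP at [0.185, -0.571, 0.231] pointing down, gripper open.
Joint ranges: [-2.87, 2.87], [-0.86, 2.18], [0.17, 2.46], [-1.51, 4.65], [0.06, 2.69], [-2.65, 2.65]. Speed limits (rad/s): [2.57, 2.57, 3.01, 3.14, 3.14, 3.14].

## Interface

Orientations are given as a unit quaternion [x, y, z, w].
In Python, from workcell import arm, vision, spot_in gives the robot as it stands. The module is installed in compiled form; this text tells all that it offers.
- The arm moves only by the shell command python3 -m pendant 'ROWS' [OPENING] [FORCE]. ROWS is JSON, a list of rows, each a list of 2 entries, a list of its own where there are three numbers: the shift along the tool's x, y, z in mm, then the turn about the tool's z in degrees. A call has 1 to 20 rows; each row shifts and turns the commanded pose from where the row before left it, along the tool's axes as they then stand; what a row does not reach is not made up. A row lasts 1/12 s, in which the tool goes at most 41.7 mm and 7.16 degrees, less where a joint would pass 70% of its speed; a pose out of reach is approached as far as the arm can. A call is refused whole if a number of a shift passes 41.7 or a number of a turn 7.16, either way. A call with a gripper value outside its range is refused whole. OPENING is the finger opening in mm, from 0 to 85.4, set as the call begins (- or left out, the last holds). The fingers move at their own pace and stop on an object; FORCE is the grip in N (left out, the last holds). Time passes only in rows, so rows that do not move let the fingers close. It gives the time, the measured TCP pose, the force and the opening at its end, in the units of the state.
- arm.state(): the state, without advancing time (a new reading comes with each control period).
- vision.capture(name): name is "scene" or "side" or "wrist"; returns a dict with "pixels" (400x640x3 uint8, red, green, blue), "vertical_fov" (degrees; the focal length in pixels is half the picture's height over the tangent of half this angle, whatever the lens; pixels are square), "cx", "cy" (the principal point, pixels), "k1" (the pictures are not rectified: a ray, as slopes to the right and down, at radius r is drawn at 1 + k1 r^2 times it, then the intrinsics apply), "cam_to_world" (4x4, takes a point from camera to world coordinates). Camera axes: x right, y down, z forward; pixel columns grow to the right and rows downward; lengths in m; the calibration is good to about 2 mm. A picture is of the moment at which its call begins. There is no depth.
- arm.sign_off(): hands the job in, once; it reports no verdict.
Trained networks look in the newest picture that a camera, given by its name, has taken for a name from the list of things; names that differ only in an ending like _2 or _b are one class to them, and where a whole thing is asked for, a point or a joint stands for the part that bears it (a point fixed in the world has none). Each returns a list of dicts, best first, with "conf" (0 to 1); they miss things now and then, are a little off and sometimes report something else, mostly with a low value. They report only what shows in the picture. A call takes as long as a camera call.
- spot_in(thing, camera): "centre" ([x, y, z] in m, in world coordinates, good to about 4 mm: the middle of the surface that is visible of it).
The state is a dict: "clock": time; "joint_pos": joint angles; "dq": joint speeds; "tau": joint torques, N m; "eef_pos": TCP position; "tool_rot": TCP orientation; "contact_force": force on the tool from outside, world axes, zero at the start; "wrist_torque": the same for the moment, N m; "width": finger opening in m.
Only numpy, scipy, OpenCV 4.12 (cv2) and the standard library are available. Lean on these libraries where they do the work, as an engineer would, in place of code of your own. Each camera call takes 0.05 s, during which the arm holds its last target.

## Task

Open the aluminium field chest so that the camera kit can be unpacked: push the red button so that the T-handle pops out of the lid, turn the handle a quarter turn clockwise to unlatch it, then ease the lid up by the handle until its spring hinges take it, let go and let them carry it fully open. Leave the jar and the slide box where they stand.

Things in the scene. Friction and masses are not known exactly. Their poses are not given: they have to be found in the camera images.
- chest: aluminium field chest, fixed to the bench, 280 mm deep (x), 400 wide (y), 140 tall, plus a lid whose flat top is 168 mm above the bench. Origin: centre of the underside. x points from the front (latch side, towards the robot) to the rear (hinge side), y along the front, z up. On the lid near the front: T-handle axis at chest (-85, 0) mm, red button at chest (-85, +70) mm.
- button_top (a point): centre of the flat top of the red round push button (22 mm across), which stands 7 mm proud of the latch plate and moves straight down. It needs about 3 N to let the handle go and about 4 N at full depth; it springs back up.
- button_in (a joint): how far the button is pushed in, m: 0 out, 0.006 fully in. From about 0.004 m the catch lets the T-handle go. Let the button up again whenever you like: the handle stays out.
- handle_grip (a point): middle of the steel T-handle's cross-bar, on its turning axis. The bar is 80 mm long (this point's y), 13 thick (x), 15 high (z). At first it lies in its slot parallel to the chest's front, top flush with the latch plate, and cannot be gripped or turned. Popped out it stands on a 14 mm stem, underside 19 mm and top 34 mm above the plate, its middle 197 mm above the bench.
- handle_out (a joint): how far the T-handle has popped out, m: 0 home in its slot, 0.034 fully out. A spring pushes it out with 5 to 7 N; it can be pushed back in only while its turn is 0.
- handle_turn (a joint): turn of the T-handle about its upright axis, rad: 0 latched, grows clockwise seen from above, stop at 1.571 (a quarter turn). The latch bolt is clear of its catch from about 1.25. It turns only while popped out, with light friction (0.1 N m), and stays where it is left.
- lid_hinge (a point): middle of the lid's hinge line at the chest's rear edge, 142 mm above the bench; the hinge runs along the chest's y axis. The middle of the popped-out bar is 225 mm in front of it and 55 mm above it when the lid is shut. The y axis of this point is the hinge line.
- lid_front (a point): middle of the lid's top front edge, 282 mm in front of the hinge. The black latch plate lies on the lid round handle and button: 48 mm deep, 144 mm long (chest y -52 to +92 mm), its top 170.5 mm above the bench. Four low ribs, 3 mm high, run over the lid behind the plate.
- lid (a joint): opening of the lid, rad: 0 shut, stop at 1.30 (75 degrees, fully open); the front edge rises and swings up and away from the robot. Damped spring (lift-assist) hinges nearly balance it: below about 0.3 rad it sinks shut again and takes 1 to 3 N at the handle to lift; above it they raise it by themselves, slowly at first (0.1 to 0.2 rad/s at 0.5 rad), to the stop.
- jar: specimen jar with a white cap, 68 mm across, 95 mm tall, loose, origin at the centre of its underside; a bystander.
- slidebox: blue slide box, 85 x 100 x 34 mm, loose, origin at the centre of its underside; a bystander.

How it is judged:
On the way, in this order (a step that is already met when the one before it is completed fails the run):
1. the button is pushed and the T-handle has popped out of its slot (value of joint handle_out above 0.029 m), for 0.2 s.
2. the T-handle, still out, is turned clockwise until the bolt is clear, the lid still down (value of joint handle_turn above 1.25 rad and value of joint handle_out above 0.02 m and value of joint lid below 0.06 rad), for 0.1 s.
At the end, for the whole second after the job is handed in: the lid stands fully open (over 1.2 rad of its 1.30) and still; the jar and the slide box stand within 20 mm of where they were (value of joint lid above 1.2 rad and velocity of joint lid between -0.1 and 0.1 rad/s and distance of each of jar, slidebox from where it was at the start of the episode below 0.02 m); the robot touches nothing.
It fails at once if a bystander (jar or slide box) is pushed more than 20 mm or tipped (distance of any of jar, slidebox from where it was at the start of the episode above 0.02 m or angle between any of jar, slidebox's own z axis and vertical above 0.3 rad).
It fails at once if the lid is flung (faster than 3 rad/s) (velocity of joint lid above 3 rad/s or velocity of joint lid below -3 rad/s).
It also fails if it takes over 48 s, if anything falls off the work surface, if the arm or the gripper's body presses on something with over 40 N, if the wrist force passes 120 N, or if a joint passes its speed limit or range.

## Working session

There is one attempt and no reset: what is moved stays moved. The work goes in short steps, Python scripts to look and compute and a shell command to move; the robot and the scene stay as the last step left them, time stands still between calls to the robot, and variables do not carry over. Pictures are saved under pics/ and viewed, and the job is handed in when it is done.

```bash
mkdir -p pics; ls; python3 - <<'E'
from workcell import arm,vision,spot_in
import cv2
s=arm.state(); print({k:(v if isinstance(v,float) else [round(float(x),4) for x in v] if hasattr(v,'__len__') else v) for k,v in s.items()})
print(arm.hold_point_z)
for c in ["scene","side"]:
    d=vision.capture(c); cv2.imwrite(f"pics/{c}0.png",d["pixels"][:,:,::-1]); print(c,d["vertical_fov"],d["cx"],d["cy"],d["k1"],d["cam_to_world"])
    for t in ["button_top","handle_grip","lid_front","chest","jar","slidebox"]:
        print(t,[(round(r["conf"],2),[round(float(x),4) for x in r["centre"]]) for r in spot_in(t,c)[:2]])
print(arm.state()["clock"])
E
```

```text
pics
{'clock': 0.0, 'joint_pos': [-1.3147, 0.0919, 1.2319, -0.0, 1.8198, -0.0567], 'dq': [-0.0006, -0.0004, 0.0023, -0.0009, -0.0008, -0.0004], 'tau': [0.0024, -45.8727, -41.8016, -0.0001, 0.0118, 0.0], 'eef_pos': [0.1846, -0.5706, 0.2301], 'tool_rot': [0.9878, 0.1558, -0.0001, -0.001], 'contact_force': [0.1936, 0.1453, 0.1304], 'wrist_torque': [-0.0221, -0.0242, 0.0723], 'width': 0.08530281926676415}
0.0187
scene 55.970802034304654 318.0992265164964 198.88324361735354 0.02460067980896479 [[ 0.7302184   0.56182335 -0.38876164  0.96791196]
 [ 0.68314821 -0.59253478  0.42686187 -0.38589453]
 [ 0.00946617 -0.57728422 -0.81648841  0.94176226]
 [ 0.          0.          0.          1.        ]]
button_top []
handle_grip []
lid_front [(0.57, [0.6138, -0.0332, 0.1673])]
chest [(0.96, [0.6327, -0.0386, 0.1698])]
jar [(0.83, [0.427, -0.2517, 0.0758])]
slidebox [(0.79, [0.6438, 0.295, 0.0344]), (0.35, [0.5463, 0.086, 0.1752])]
side 54.11946282099502 320.00899485308855 191.3996685359787 0.009718928323742186 [[-0.88904141 -0.23185742  0.39477526  0.26573867]
 [-0.45730072  0.49104495 -0.74145189  0.65348442]
 [-0.02194127 -0.83971245 -0.54258786  0.60417871]
 [ 0.          0.          0.          1.        ]]
button_top [(0.55, [0.5374, 0.0885, 0.1764])]
handle_grip []
lid_front [(0.82, [0.5753, 0.0479, 0.1681])]
chest [(0.75, [0.548, 0.0864, 0.1697])]
jar [(0.94, [0.3927, -0.22, 0.0619])]
slidebox [(0.86, [0.616, 0.2886, 0.0341])]
0.7
```

View pics/scene0.png

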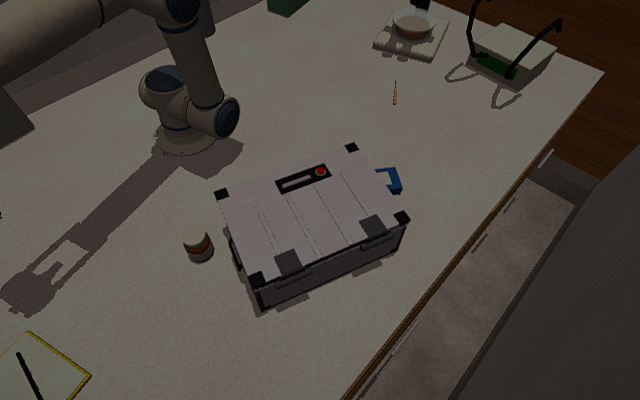

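View pics/side0.png

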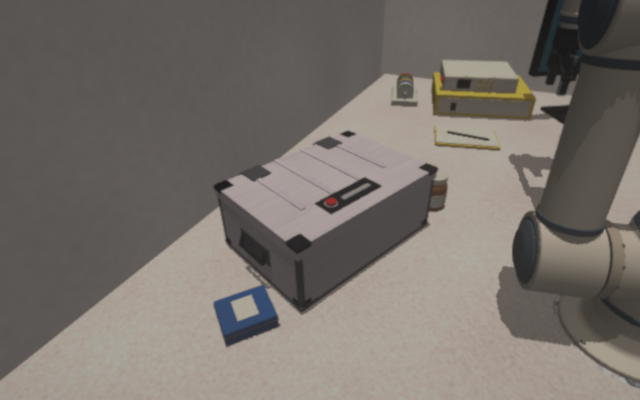

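The scene view shows the chest with the button at about (320,171) and the handle slot near (298,183). In the side view the button is at about (331,202) and the slot near (357,191). I'll compute the chest pose from the red blob and the plate.

```bash
cat > h.py <<'E'
import numpy as np, cv2
from workcell import arm,vision,spot_in
def cam(d): 
    f=200/np.tan(np.radians(d["vertical_fov"])/2); return f,d["cx"],d["cy"],d["k1"],np.array(d["cam_to_world"])
def ray(d,u,v):
    f,cx,cy,k,T=cam(d); p=np.array([(u-cx)/f,(v-cy)/f]); q=p.copy()
    for _ in range(20): q=p/(1+k*(q@q))
    return T[:3,3],T[:3,:3]@np.array([q[0],q[1],1])
def onz(d,u,v,z):
    o,r=ray(d,u,v); return o+r*(z-o[2])/r[2]
def proj(d,P):
    f,cx,cy,k,T=cam(d); c=T[:3,:3].T@(np.array(P)-T[:3,3]); q=c[:2]/c[2]; q=q*(1+k*(q@q)); return q*f+[cx,cy]
E
python3 - <<'E'
from h import *
for c in ["scene","side"]:
    d=vision.capture(c); im=d["pixels"]; hsv=cv2.cvtColor(im,cv2.COLOR_RGB2HSV)
    bp=(320,171) if c=="scene" else (331,202)
    m=np.zeros(im.shape[:2],bool); y0,x0=bp[1]-15,bp[0]-15
    sub=im[y0:y0+30,x0:x0+30].astype(int); r=(sub[...,0]>1.8*sub[...,1])&(sub[...,0]>80)
    ys,xs=np.nonzero(r); u,v=xs.mean()+x0,ys.mean()+y0; print(c,"red",u,v,len(xs),onz(d,u,v,.1755))
    # plate dark region
    y0,x0=bp[1]-45,bp[0]-70
    sub=cv2.cvtColor(im,cv2.COLOR_RGB2GRAY)[y0:y0+80,x0:x0+140]
    b=cv2.resize(im[y0:y0+80,x0:x0+140][...,::-1],None,fx=5,fy=5,interpolation=cv2.INTER_NEAREST); cv2.imwrite(f"pics/crop_{c}.png",b)
    dark=((sub<60)).astype(np.uint8)
    n,l=cv2.connectedComponents(dark)
    for i in range(1,n):
        k=l==i
        if k.sum()>150:
            pts=np.argwhere(k)[:,::-1].astype(np.float32)
            P=np.array([onz(d,x+x0,y+y0,.1705)[:2] for x,y in pts],dtype=np.float32)*1000
            rc=cv2.minAreaRect(P); print(k.sum(),rc,cv2.boxPoints(rc).round(1).tolist())
E
```

```text
scene red 320.3243243243243 169.75675675675674 37 [0.54304662 0.0874536  0.1755    ]
692 ((526.7063598632812, 39.200225830078125), (143.6757354736328, 48.91831970214844), 68.92724609375) [[478.1000061035156, -19.0], [523.7000122070312, -36.599998474121094], [575.4000244140625, 97.4000015258789], [529.7000122070312, 115.0]]
side red 330.82089552238807 200.56716417910448 67 [0.54357154 0.0879235  0.1755    ]
511 ((524.6328735351562, 45.483551025390625), (137.9755401611328, 44.2879524230957), 69.01618194580078) [[479.29998779296875, -11.0], [520.5999755859375, -26.899999618530273], [570.0, 102.0], [528.7000122070312, 117.80000305175781]]
```

```bash
python3 -m pendant '[[[27,-25.5,-3],0],[[27,-25.5,-3],0],[[27,-25.5,-3],0],[[27,-25.5,-3],0],[[27,-25.5,-3],0],[[27,-25.5,-3],0],[[27,-25.5,-3],0],[[27,-25.5,-3],0],[[27,-25.5,-3],0],[[27,-25.5,-3],0],[[27,-25.5,-3],0],[[27,-25.5,-3],0],[[27,-25.5,-3],0],[[27,-25.5,-3],0],[[27,-25.5,-3],0],[[27,-25.5,-3],0],[[27,-25.5,-3],0],[[27,-25.5,-3],0],[[27,-25.5,-3],0],[[20,-15,-3],0]]' 0
python3 -m pendant '[[[0,0,0],-7],[[0,0,0],-7],[[0,0,0],-7],[[0,0,0],-7],[[0,0,0],-7],[[0,0,0],-7],[[0,0,0],-7],[[0,0,0],-2],[[0,0,0],0],[[0,0,0],0]]'
python3 - <<'E'
from h import *
from scipy.spatial.transform import Rotation as R
s=arm.state(); r=R.from_quat(s["tool_rot"]); p=np.array(s["eef_pos"])
print(p, np.degrees(np.arctan2(*r.as_matrix()[[1,0],1])), r.as_matrix()[:,2], s["joint_pos"], s["clock"])
print("to button",r.inv().apply(np.array([.544,.087,.1775])-p)*1000)
d=vision.capture("wrist"); cv2.imwrite("pics/w1.png",d["pixels"][:,:,::-1])
im=d["pixels"].astype(int); m=(im[...,0]>1.8*im[...,1])&(im[...,0]>80)&(im[...,0]>1.8*im[...,2]); 
n,l,st,ce=cv2.connectedComponentsWithStats(m.astype(np.uint8))
for i in range(1,n):
    if st[i,4]>30: print(st[i],ce[i],onz(d,*ce[i],.1775))
print(proj(d,[.544,.087,.1775]),proj(d,[.519,.0215,.1705]))
print(spot_in("button_top","wrist")[:2],spot_in("handle_grip","wrist")[:2])
E
```

```text
clock: 2.47
eef_pos: [0.5387, 0.0716, 0.2913]
tool_rot: [0.988, 0.157, 0.0, -0.0]
contact_force: [-0.5, -0.6, -0.1]
width: -0.0003
clock: 3.3
eef_pos: [0.5381, 0.0684, 0.2913]
tool_rot: [0.825, 0.565, 0.0, 0.0]
contact_force: [0.1, -0.2, 0.2]
width: 0.0001
[0.53805946 0.06839468 0.2913097 ] -21.165452301606518 [ 6.46210760e-05 -1.44267727e-05 -9.99999998e-01] [ 6.37204263e-02 -4.34573132e-02  1.26052699e+00 -1.97337026e-05
  1.92445940e+00  4.33120421e-01] 3.3
to button [ 19.49401889  -1.18533068 113.80981501]
[304 161  26  26 521] [316.42994242 173.13051823] [0.54561485 0.08728789 0.1775    ]
[314.66844851 174.18766241] [315.31970909 252.10910184]
[{'centre': [0.5465, 0.0871, 0.1778], 'conf': 0.9}, {'centre': [0.6363, 0.0785, 0.165], 'conf': 0.32}] [{'centre': [0.5228, 0.0474, 0.1696], 'conf': 0.59}]
```

View pics/w1.png

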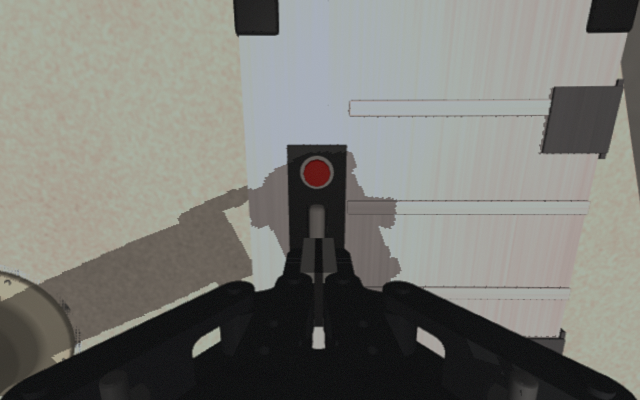

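The wrist view puts the button at (316,173), aligned with the plate and about 20 mm ahead in tool x. Next I'll press it.

```bash
python3 -m pendant '[[[20,0,20],0],[[0,0,30],0],[[0,0,30],0],[[0,0,20],0],[[0,0,6],0],[[0,0,4],0],[[0,0,2],0],[[0,0,0],0],[[0,0,0],0]]'; python3 -m pendant '[[[0,0,2],0],[[0,0,2],0],[[0,0,2],0],[[0,0,1],0],[[0,0,0],0],[[0,0,0],0]]'
python3 - <<'E'
from h import *
for c in ["side","wrist"]:
    d=vision.capture(c); im=d["pixels"][:,:,::-1]
    if c=="side": im=cv2.resize(im[120:260,230:470],None,fx=3,fy=3)
    cv2.imwrite(f"pics/press_{c}.png",im)
E
```

```text
clock: 4.2
eef_pos: [0.546, 0.087, 0.1812]
tool_rot: [0.825, 0.566, 0.001, 0.001]
contact_force: [0.5, -0.3, -0.6]
width: 0.0004
clock: 4.7
eef_pos: [0.5458, 0.0871, 0.1729]
tool_rot: [0.825, 0.566, 0.001, 0.0]
contact_force: [1.9, 0.1, 3.6]
width: 0.0002
```

View pics/press_side.png

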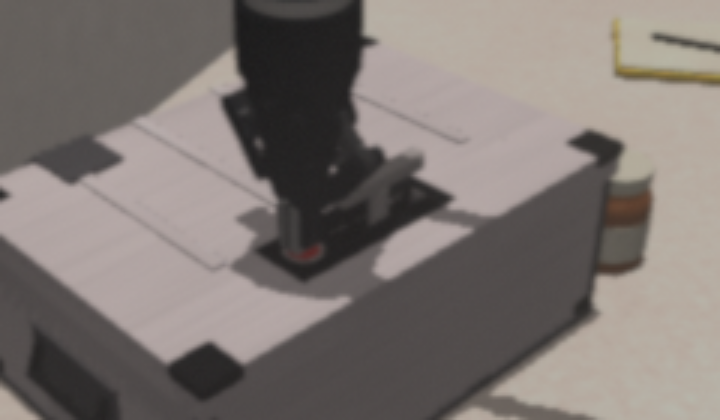

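The side view shows the handle has popped out: the bar stands above the plate at about (385,175) in the crop. I'll go up, open the gripper and move over the bar.

```bash
python3 -m pendant '[[[0,0,-10],0],[[0,0,-25],0],[[0,0,-35],0],[[0,0,-25],0],[[0,0,0],0]]' && python3 -m pendant '[[[-20,0,0],0],[[-30,0,0],0],[[-20,0,0],0],[[0,0,0],0],[[0,0,0],0],[[0,0,0],0]]' 60 25
python3 - <<'E'
from h import *
from scipy.spatial.transform import Rotation as R
d=vision.capture("wrist"); cv2.imwrite("pics/w2.png",d["pixels"][:,:,::-1])
s=arm.state(); r=R.from_quat(s["tool_rot"]); p=np.array(s["eef_pos"])
print(p,r.inv().apply(np.array([.5203,.0219,.179])-p)*1000)
print(spot_in("handle_grip","wrist")[:2],spot_in("button_top","wrist")[:1]); 
d2=vision.capture("side"); print(spot_in("handle_grip","side")[:2])
d2=vision.capture("scene"); print(spot_in("handle_grip","scene")[:2]);cv2.imwrite("pics/s2.png",d2["pixels"][100:250,220:420,::-1].repeat(3,0).repeat(3,1))
ex=np.array([.933,-.359]);ey=np.array([.359,.933]);h=np.array([.5203,.0219])
for a in(-40,40):print(a,proj(d,[*(h+a/1000*ey),.2045]),proj(d2,[*(h+a/1000*ey),.2045]))
E
```

```text
clock: 5.22
eef_pos: [0.5461, 0.0871, 0.2742]
tool_rot: [0.824, 0.566, 0.004, 0.002]
contact_force: [0.2, 0.7, 0.8]
width: -0.0002
clock: 5.72
eef_pos: [0.52, 0.0221, 0.267]
tool_rot: [0.825, 0.566, -0.0, -0.0]
contact_force: [-0.3, 0.6, -0.4]
width: 0.0601
[0.52007369 0.02238156 0.26689801] [-0.37494096  0.47814868 87.8975246 ]
[{'centre': [0.5177, 0.0279, 0.2032], 'conf': 0.69}] [{'centre': [0.5474, 0.0846, 0.1773], 'conf': 0.75}]
[{'centre': [0.513, 0.0304, 0.1989], 'conf': 0.57}]
[{'centre': [0.5254, 0.0167, 0.202], 'conf': 0.67}]
-40 [316.58959607 272.85621035] [281.54762148 177.46610348]
40 [316.39991869 157.00318269] [310.54660822 166.91933506]
```

View pics/w2.png

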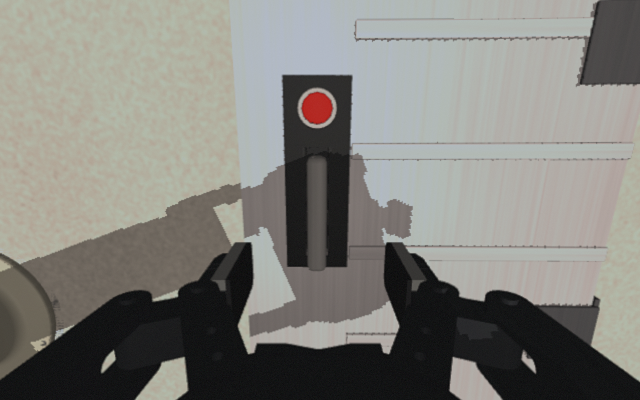

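View pics/s2.png

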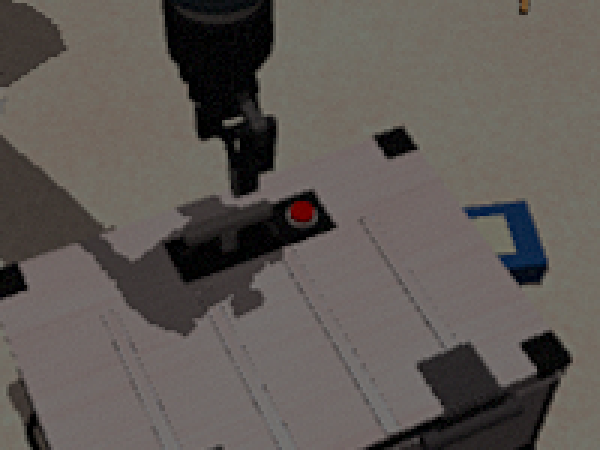

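The wrist view shows the bar from (317,153) to (317,270), where I predicted it. I'll descend, grip and turn.

```bash
python3 -m pendant '[[[0,0,25],0],[[0,0,30],0],[[0,0,20],0],[[0,0,10],0],[[0,0,2],0],[[0,0,0],0],[[0,0,0],0]]' && python3 -m pendant '[[[0,0,0],0],[[0,0,0],0],[[0,0,0],0],[[0,0,0],0],[[0,0,0],0],[[0,0,0],0],[[0,0,0],0]]' 0 30
```

```text
clock: 6.65
eef_pos: [0.5207, 0.0218, 0.182]
tool_rot: [0.824, 0.566, 0.001, 0.001]
contact_force: [-0.8, 1.1, -0.0]
width: 0.0602
clock: 7.23
eef_pos: [0.5189, 0.0223, 0.1812]
tool_rot: [0.824, 0.566, -0.001, -0.001]
contact_force: [-8.3, 3.0, 5.6]
width: 0.0121
```

```bash
python3 -m pendant '[[[0,-1.5,0],0],[[0,0,0],5],[[0,0,0],6],[[0,0,0],6],[[0,0,0],6],[[0,0,0],6]]';python3 -m pendant '[[[0,0,0],6],[[0,0,0],6],[[0,0,0],6],[[0,0,0],6],[[0,0,0],6],[[0,0,0],6],[[0,0,0],6],[[0,0,0],6],[[0,0,0],6],[[0,0,0],5],[[0,0,0],0],[[0,0,0],0],[[0,0,0],0]]'
python3 - <<'E'
from h import *
s=arm.state(); print(s["wrist_torque"],s["joint_pos"])
for c in ["side","wrist"]:
    d=vision.capture(c); im=d["pixels"][:,:,::-1]
    if c=="side": im=cv2.resize(im[120:260,230:470],None,fx=3,fy=3)
    cv2.imwrite(f"pics/turn_{c}.png",im)
E
```

```text
clock: 7.73
eef_pos: [0.5192, 0.022, 0.1812]
tool_rot: [0.941, 0.339, 0.001, 0.001]
contact_force: [0.1, -0.5, 2.3]
width: 0.0122
clock: 8.82
eef_pos: [0.5194, 0.0209, 0.1812]
tool_rot: [0.986, -0.166, 0.001, 0.001]
contact_force: [1.6, -5.8, 2.9]
width: 0.0124
[-0.77365865 -0.17834337 -0.12069292] [-0.02370836 -0.13171121  1.53894365 -0.00248842  1.73170551  1.88085542]
```

View pics/turn_side.png

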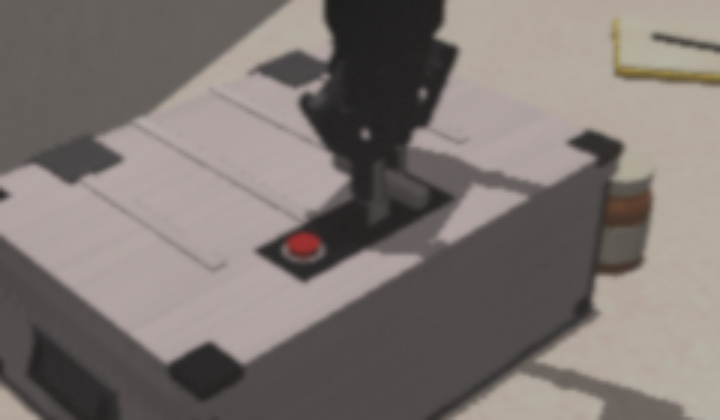

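View pics/turn_wrist.png

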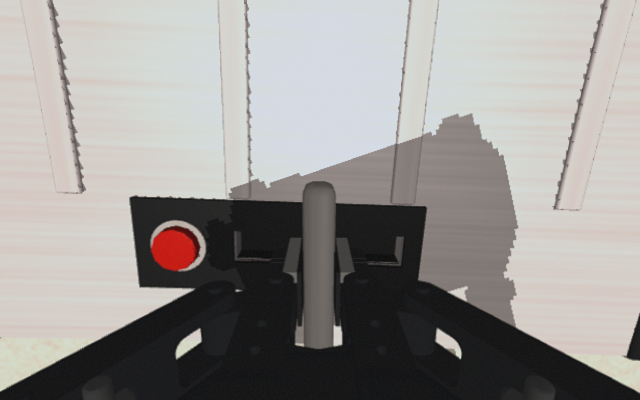

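The wrist view shows the bar along tool x, turned about 88°, which is past 1.25 rad. Now I'll ease the lid up along the hinge arc.

```bash
python3 -m pendant '[[[0,1,0],0],[[1.5,0,-5.6],0],[[1.6,0,-5.6],0],[[1.7,0,-5.5],0],[[1.8,0,-5.5],0],[[2.1,0,-5.4],0],[[2.1,0,-5.4],0],[[2.3,0,-5.3],0],[[2.3,0,-5.3],0],[[0,0,0],0]]'
python3 - <<'E'
from h import *
s=arm.state(); print(s["wrist_torque"],s["width"])
d=vision.capture("side"); im=cv2.resize(d["pixels"][60:280,200:480,::-1],None,fx=2.5,fy=2.5)
cv2.imwrite(f"pics/lift1.png",im)
E
```

```text
clock: 9.75
eef_pos: [0.5333, 0.0155, 0.2257]
tool_rot: [0.986, -0.166, 0.001, 0.0]
contact_force: [-2.0, -5.4, -1.6]
width: 0.0122
[-0.63825631  0.46891002 -0.10425692] 0.012238127282731156
```

View pics/lift1.png

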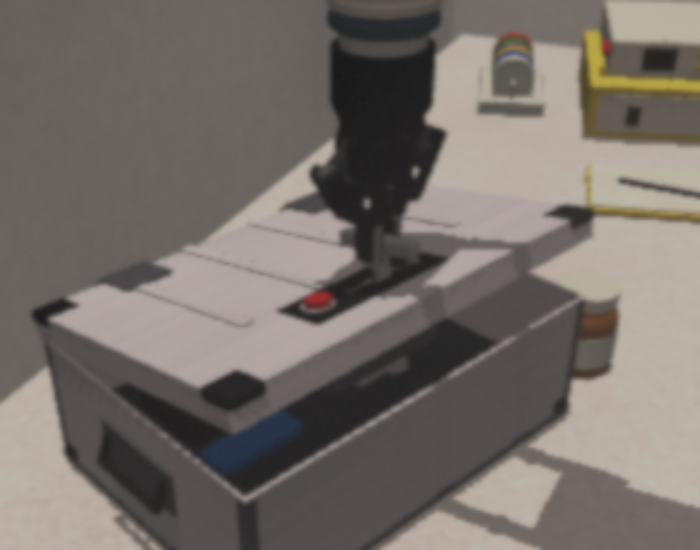

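The lid is up about 0.2 rad and the grip is holding, with small forces. I'll carry on to about 0.48 rad.

```bash
python3 -m pendant '[[[2.6,1,-5.2],0],[[2.6,0,-5.1],0],[[2.8,0,-5.1],0],[[2.9,0,-5],0],[[3.1,0,-4.9],0],[[3.1,0,-4.9],0],[[3.3,0,-4.8],0],[[3.4,0,-4.7],0],[[3.6,0,-4.6],0],[[3.6,0,-4.5],0],[[3.8,0,-4.4],0],[[0,0,0],0],[[0,0,0],0]]'
python3 - <<'E'
from h import *
s=arm.state(); print(s["wrist_torque"],s["width"])
d=vision.capture("side"); im=cv2.resize(d["pixels"][40:260,200:480,::-1],None,fx=2.5,fy=2.5)
cv2.imwrite(f"pics/lift2.png",im)
E
```

```text
clock: 10.88
eef_pos: [0.566, 0.0029, 0.2788]
tool_rot: [0.986, -0.166, 0.001, 0.001]
contact_force: [-4.0, -5.3, 0.9]
width: 0.0126
[-0.42342173  0.63333984 -0.18247034] 0.012608574004253296
```

View pics/lift2.png

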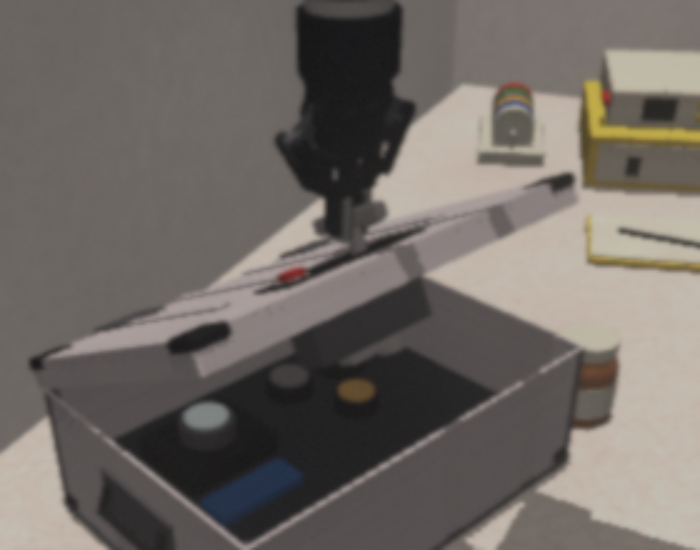

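```bash
python3 -m pendant '[[[0,0,0],0],[[0,0,0],0],[[0,0,0],0],[[-5,0,-10],0],[[-12,0,-25],0],[[-15,0,-30],0],[[-20,0,-30],0],[[-30,0,-15],0],[[-30,0,0],0],[[-30,0,0],0],[[-30,0,0],0],[[-20,0,0],0],[[0,0,0],0],[[0,0,0],0]]' 55
python3 - <<'E'
from h import *
d=vision.capture("side"); im=cv2.resize(d["pixels"][0:280,160:520,::-1],None,fx=2,fy=2)
cv2.imwrite(f"pics/rel.png",im)
E
```

```text
clock: 12.1
eef_pos: [0.3833, 0.0672, 0.3888]
tool_rot: [0.986, -0.165, 0.002, -0.001]
contact_force: [0.1, 0.9, 0.1]
width: 0.055
```

View pics/rel.png

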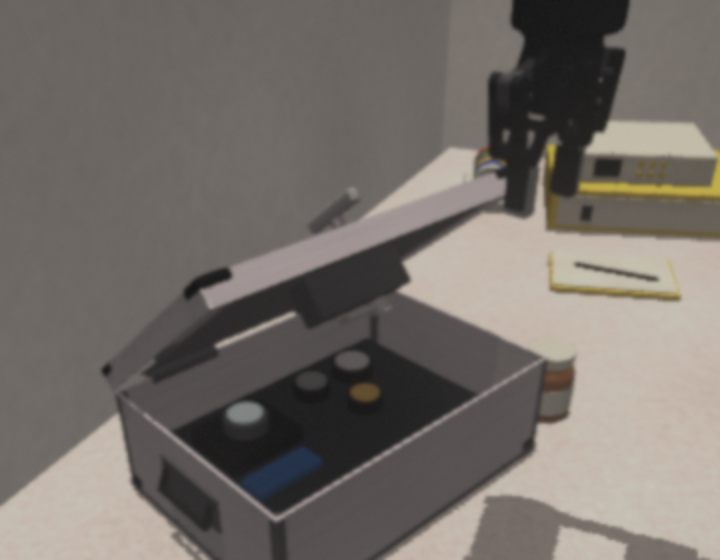

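The lid is rising by itself and the hand is clear. I'll wait for the hinges to carry it open.

```bash
for i in 1 2 3; do python3 -m pendant '[[[0,0,0],0],[[0,0,0],0],[[0,0,0],0],[[0,0,0],0],[[0,0,0],0],[[0,0,0],0],[[0,0,0],0],[[0,0,0],0],[[0,0,0],0],[[0,0,0],0],[[0,0,0],0],[[0,0,0],0],[[0,0,0],0],[[0,0,0],0],[[0,0,0],0],[[0,0,0],0],[[0,0,0],0],[[0,0,0],0],[[0,0,0],0],[[0,0,0],0]]' | head -1; done
cat > chk.py <<'E'
import sys
from h import *
ims=[]
for c in("side","scene"):
    d=vision.capture(c); ims.append(d["pixels"][:,:,::-1])
    P=proj; h=np.array([.5203,.0219]); ex=np.array([.933,-.359]); hi=h+.225*ex
    for t in(1.1,1.2,1.3):
        a=np.arctan2(.026,.282)+t; q=hi-.2832*np.cos(a)*ex; print(c,t,"front edge",P(d,[*q,.142+.2832*np.sin(a)]).round(1))
    for t in("lid_front","handle_grip","jar","slidebox"): print(t,[(round(r["conf"],2),np.round(r["centre"],4).tolist()) for r in spot_in(t,c)[:1]])
cv2.imwrite(f"pics/{sys.argv[1]}_side.png",ims[0]);cv2.imwrite(f"pics/{sys.argv[1]}_scene.png",ims[1])
print(arm.state()["clock"],arm.state()["contact_force"])
E
python3 chk.py a
```

```text
clock: 13.82
clock: 15.48
clock: 17.15
side 1.1 front edge [313.2  61.7]
side 1.2 front edge [304.   54.4]
side 1.3 front edge [295.   48.7]
lid_front [(0.74, [0.7032, 0.0098, 0.3053])]
handle_grip []
jar [(0.75, [0.3917, -0.224, 0.066])]
slidebox [(0.74, [0.6177, 0.2895, 0.0338])]
scene 1.1 front edge [317.6 149.6]
scene 1.2 front edge [323.9 155.9]
scene 1.3 front edge [330.7 163.8]
lid_front [(0.59, [0.7039, -0.0759, 0.3201])]
handle_grip [(0.84, [0.7247, -0.0579, 0.3723])]
jar [(0.94, [0.4252, -0.2474, 0.0712])]
slidebox [(0.42, [0.7008, -0.0753, 0.309])]
17.65 [ 0.41554788 -1.07839966  0.92573534]
```

View pics/a_side.png

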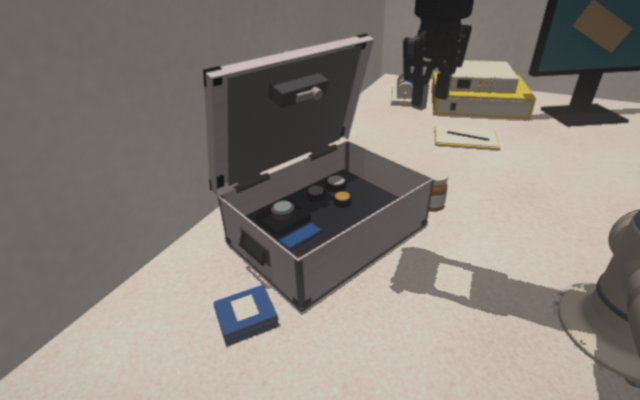

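View pics/a_scene.png

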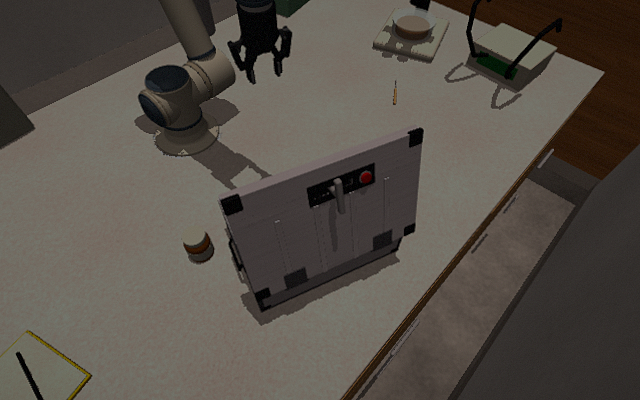

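The scene view shows the lid standing open, and the bar's spotted centre matches the value computed for 1.30 rad. The jar and slide box haven't moved. I'll check once more that everything is still, then hand in.

```bash
cp pics/a_scene.png /tmp/a.png; cp pics/a_side.png /tmp/as.png; python3 -m pendant '[[[0,0,0],0],[[0,0,0],0],[[0,0,0],0],[[0,0,0],0],[[0,0,0],0],[[0,0,0],0],[[0,0,0],0],[[0,0,0],0],[[0,0,0],0],[[0,0,0],0],[[0,0,0],0],[[0,0,0],0]]'
python3 chk.py b | grep -E "jar|slide|grip|^[0-9]"; python3 - <<'E'
import cv2,numpy as np
for c in("side","scene"):
    a,b=[cv2.imread(f"pics/{n}_{c}.png").astype(int) for n in "ab"]; D=abs(a-b).max(2); print(c,(D>25).sum(),D.max())
a,b=cv2.imread("pics/side0.png").astype(int),cv2.imread("pics/b_side.png").astype(int)
print("slidebox diff",abs(a-b)[285:345,205:285].max(2).__gt__(30).sum())
from workcell import arm
print(arm.sign_off())
E
```

```text
clock: 18.65
eef_pos: [0.384, 0.0667, 0.3871]
tool_rot: [0.986, -0.166, -0.0, -0.0]
contact_force: [0.2, -0.3, 0.4]
width: 0.0552
handle_grip [(0.48, [0.3947, -0.2248, 0.0657])]
jar [(0.94, [0.3939, -0.2271, 0.0641])]
slidebox [(0.67, [0.6176, 0.2909, 0.0345])]
handle_grip [(0.54, [0.7263, -0.0619, 0.3761])]
jar [(0.93, [0.4238, -0.2533, 0.0706])]
slidebox []
19.15 [0.26298838 0.52425427 0.06339045]
side 0 5
scene 0 21
slidebox diff 2313
the job is handed in; nothing more can be done
None
```

```bash
python3 - <<'E'
import cv2,numpy as np
a,b=[cv2.cvtColor(cv2.imread(f),cv2.COLOR_BGR2GRAY)[280:350,200:290].astype(np.float32) for f in("pics/side0.png","pics/b_side.png")]
print(a.mean(),b.mean(),cv2.phaseCorrelate(a,b))
E
```

```text
124.16397 149.6346 ((-0.00323139914650028, 0.02087196735611485), 0.9961526416702035)
```

The chest is open and the job was handed in at about 19 s of the 48 s allowed. The robot gives no verdict, so what follows rests on my own checks.

**What I did:** I pressed the red button with the shut fingers and saw the T-handle pop out. I gripped the bar, turned it about 88° clockwise, and lifted it along the hinge arc to about 0.48 rad. Then I let go and backed the arm away while the hinges carried the lid up.

**Last checks:**
- **Lid:** in the scene camera, the bar's spotted position matches the lid at its 1.30 rad stop. Pictures taken about 1.5 s apart showed no motion.
- **Arm:** it stands clear of everything, with about 0.5 N on the wrist, which is noise.
- **Jar:** each camera's reading is within about 7 mm of that camera's first reading, in line with network noise.
- **Slide box:** the side camera spots it within 3 mm of its first reading.

**Checks that disagreed:**
- **Slide box picture:** a raw comparison with the first picture showed a large difference. The later picture is about 20% brighter, and image registration after hand-in gave a shift of only 0.02 px, so the box did not move.
- **Networks:** in the last scene picture the slide box was not found, because it is hidden behind the lid. In the last side picture the network took the jar for the handle, at low confidence.

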